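# Tip the resistor block out of its test jig

## Task

Press the pad of the test jig's rocker straight down with closed fingers until you feel it land on its stop, and keep it there for a good second with a light 8 to 12 N (20 N bends it), so that the rocker's other end tips the ceramic block up out of its pocket. Then grasp the block by its raised end, lift it out and lay it flat in the aluminium tray without dropping it. Leave the spare block, the transformer and the red button undisturbed.

Things in the scene. Friction and masses are not known exactly. Their poses are not given: they have to be found in the camera images.
- jig: Test jig fixed to the desk: dark steel base 210 x 70 x 8 mm. Origin on the desk; x runs from the rocker's pad to the pocket, z up; pivot pin at x=0, base from x=-95 to +115 mm; nothing on the jig is higher than 58 mm. A rubber-capped screw under the pad is the rocker's stop: its height differs by up to 9 mm from start to start, is not reported, and must be found by feel.
- rocker: Steel seesaw arm 125 mm long; origin on its pivot pin 46 mm above the desk, x towards its toe under the block. Starts level; pressing its pad tips the toe up. Turns stiffly (about 2 N at the pad, no spring), stays where left. Lands on its stop after 0.17 to 0.34 rad (pad 10 to 20 mm down); from there the force climbs steeply, within a millimetre. Over 20 N bends it.
- pad (a point): Centre of the top face of the rocker's press pad, a level steel plate 34 x 34 x 4 mm, 60 mm from the pin on the side away from the pocket; starts 50 mm above the desk.
- block_mid (a point): Centre of the cream ceramic block 60 x 14 x 14 mm, 30 to 65 g, in the pocket (x along it, away from the pad; z up). Tipped, it leans on its far (+x) lower edge by 0.15 to 0.42 rad, near (-x) end raised 9 mm or more, and stays so. Take it across its 14 mm width within 15 mm of that end, fingertips 2 to 3 mm above the pocket walls.
- pocket (a point): Middle of the pocket floor, 44 mm above the desk, 60.5 mm from the pin along the jig's x; axes as the jig. Aluminium pocket inside 64 x 15.5 mm; side walls and near (pad side) end wall 4 mm thick, rising 13 mm above this floor (57 mm above the desk); far end wall only 5 mm above it. The block's top starts 1 mm above the walls.
- tray: Empty open aluminium tray fixed to the desk, outside 140 (x) x 100 (y) x 20 mm high, walls and floor 3 mm. Origin on the desk under its centre. The block is to lie in it.
- spare: Second cream ceramic block of the same size lying loose on the desk between jig and tray; leave it alone. Origin at the centre of its underside.
- transformer: Iron output transformer, loose, 60 x 80 x 66 mm high, beyond the jig and tray; leave it alone. Origin at the centre of its underside.
- button (a joint): Red test push button on a small steel box 60 x 60 x 40 mm far out to the left; value 0 is up, 0.006 m pressed; do not press it.
There are look-alikes about, which are no part of the job. What is shaped like the part that bears block_mid but green or turquoise is not meant. Of the things that look like the tray, take the one that is nearest to the robot's base at the start.

How it is judged:
By the outcome, as a careful person would: the job done as asked, in the order asked, and still so for the second after the job is handed in, with the robot touching nothing.
It also fails if it takes over 56 s, if anything falls off the work surface, if the arm or the gripper's body presses on something with over 40 N, if the wrist force passes 120 N, or if a joint passes its speed limit or range.

## Robot

A 6-joint arm with a two-finger parallel gripper is mounted at the origin on the work surface. World frame = base frame: x ahead of the robot, y to its left, z up, the work surface at z = 0. Lengths are in m, angles in degrees, forces in N, time in s.
With the tool pointing down it reaches from about 0.4 to 0.825 m from the base axis. Payload 7 kg.
Tool frame: the origin (TCP) lies at the very end of the fingers, on their centre line; the grasp point (between the pads) lies 19 mm behind it; z points along the fingers, y is the line along which they close (so a half turn about z gives the same grasp; the last joint's range is limited). The gripper opens to 88 mm and grips with 3 to 60 N. Pads are 19 mm wide; open, the fingers measure 130 mm over their backs; the gripper's body (78 mm by 193 mm) begins 47 mm behind the grasp point.
Start: joints at [88.241, 20.546, 0.682, 0, -70.136, -16.507], TCP at [0.212, 0.641, 0.227] pointing down, gripper open.
Joint ranges: [-176.03, 176.03], [-82.01, 121.73], [-58.28, 71.71], [-173.87, 95.51], [-174.79, -0.11], [-173.66, 173.66]. Speed limits (degrees/s): [136.94, 136.94, 172.46, 180, 180, 180].

## Interface

Orientations are given as [roll, pitch, yaw] about the fixed x, y, z axes, in that order (R = Rz(yaw) Ry(pitch) Rx(roll)).
In Python, from plant import ctrl gives the robot as it stands.
- The arm moves only by the tool carry_out, never from a script. Its argument "deltas" is a list that holds one entry, the list of rows, each a list of 5 numbers: the shift along the tool's x, y, z scaled (see below), then the turn about the tool's z scaled (see below), then the opening, from -1 (shut) to 1 (fully open). A call has 1 to 5 rows; each row is the pose to reach, as a shift and turn from the pose commanded when the call began, along the tool's axes at that moment, turning the shorter way round; what a row does not reach only later rows make up. The controller multiplies each number of a shift by 20 cm and each number of a turn by 2 pi rad. A row lasts 1/10 s, in which the tool goes at most 50 mm and 8.59 degrees, less where a joint would pass 70% of its speed; a pose out of reach is approached as far as the arm can. A call with a number of a shift or a turn outside -1 to 1 is refused whole. A call with a gripper value outside its range is refused whole. The fingers move at their own pace and stop on an object; the grip force is fixed at half the most. Time passes only in rows, so rows that repeat a pose let the fingers close. It gives the time, the measured TCP pose, the force, the opening and the grip force at its end, in the units of the state.
- ctrl.get_obs(): the state, without advancing time (a new reading comes with each control period).
- ctrl.snapshot(name): name is "scene" or "side" or "wrist"; returns a dict with "color" (420x560x3 uint8, red, green, blue), "camera_matrix" (3x3 intrinsics, pixels), "k1" (the pictures are not rectified: a ray, as slopes to the right and down, at radius r is drawn at 1 + k1 r^2 times it, then the intrinsics apply), "R" (3x3) and "t" (3): a world point X has camera coordinates R X + t. Camera axes: x right, y down, z forward; pixel columns grow to the right and rows downward; lengths in m; the calibration is good to about 2 mm. A picture is of the moment at which its call begins. There is no depth.
- ctrl.close_job(): hands the job in; it is judged then, once.
Trained networks look in a picture, given as the dict that the camera call returned (one of the last four; its "shot" number tells which), for a name from the list of things; names that differ only in an ending like _2 or _b are one class to them, and where a whole thing is asked for, a point or a joint stands for the part that bears it (a point fixed in the world has none). Each returns a list of dicts, best first, with "p" (0 to 1); they miss things now and then, are a little off and sometimes report something else, mostly with a low value. They report only what shows in the picture. A call takes as long as a camera call. They do not tell look-alikes from the thing itself.
- ctrl.search_frame(picture, name): "centre" ([column, row] in pixels, amid what is visible of it).
- ctrl.silhouettes(picture, name): "mask" (420x560 bool, what is visible of it) and "centre" ([column, row] in pixels, amid what is visible of it).
- ctrl.spot_point(picture, name): "centre" ([column, row] in pixels: a listed point, or the origin of a listed thing).
The state is a dict: "clock": time; "joint_pos": joint angles; "qvel": joint speeds; "tau": joint torques, N m; "tool_pos": TCP position; "orientation": TCP orientation; "force": force on the tool from outside, world axes, zero at the start; "moment": the same for the moment, N m; "opening": finger opening in m; "gripper_force": force on a finger pad.
Only numpy, scipy, OpenCV 4.12 (cv2) and the standard library are available. Lean on these libraries where they do the work, as an engineer would, in place of code of your own. Each camera call takes 0.05 s, during which the arm holds its last target. There are 200 camera calls.

## Working session

There is one attempt and no reset: what is moved stays moved. The work goes in short steps, Python scripts to look and compute and a tool call to move; the robot and the scene stay as the last step left them, time stands still between calls to the robot, and variables do not carry over. Pictures are saved under pics/ and viewed, at most 11 in all, crops included, and the job is handed in when it is done.

Besides the shell and the picture viewer there is one more tool, called after "Call:" as a command line: name --argument value ..., lists and objects as JSON in quotes. carry_out: Moves the arm, as the interface text tells. Its arguments: {"type":"object","properties":{"deltas":{"type":"array"}},"required":["deltas"]}

```bash
ls; mkdir -p pics
cat > h.py <<'E'
import numpy as np, cv2
from plant import ctrl
def und(s,px):
    K=np.array(s["camera_matrix"]);k=s["k1"]
    d=np.array([(px[0]-K[0,2])/K[0,0],(px[1]-K[1,2])/K[1,1]]);u=d.copy()
    for _ in range(20): u=d/(1+k*(u@u))
    return u
def ray(s,px):
    u=und(s,px);R=np.array(s["R"]);t=np.array(s["t"])
    d=R.T@np.array([u[0],u[1],1.]);return -R.T@t,d/np.linalg.norm(d)
def onz(s,px,z):
    o,d=ray(s,px);return o+d*(z-o[2])/d[2]
def tri(obs):
    A=np.zeros((3,3));b=np.zeros(3);L=[]
    for s,px in obs:
        o,d=ray(s,px);P=np.eye(3)-np.outer(d,d);A+=P;b+=P@o;L.append((P,o))
    X=np.linalg.solve(A,b);return X,[round(1000*float(np.linalg.norm(P@(X-o))),1) for P,o in L]
def proj(s,X):
    c=np.array(s["R"])@X+np.array(s["t"]);u=c[:2]/c[2];u=u*(1+s["k1"]*(u@u));K=np.array(s["camera_matrix"])
    return np.array([K[0,0]*u[0]+K[0,2],K[1,1]*u[1]+K[1,2]])
def save(s,n): cv2.imwrite(f"pics/{n}.png",s["color"][:,:,::-1])
E
python3 - <<'E'
from h import *
np.set_printoptions(precision=3,suppress=True)
print(ctrl.get_obs())
S={}
for n in ["scene","side","wrist"]:
    s=S[n]=ctrl.snapshot(n); print(n,-np.array(s["R"]).T@s["t"],s["R"][2],s["shot"])
for n,s in S.items():
    for w in ["pad","block_mid","pocket","tray","jig","rocker","spare","transformer","button"]:
        print(n,w,[(np.round(d["centre"],1).tolist(),round(d["p"],2),np.round(onz(s,d["centre"],{"pad":.05,"block_mid":.051,"pocket":.044,"rocker":.046}.get(w,0)),3).tolist()[:2]) for d in ctrl.spot_point(s,w)])
im=np.vstack([np.hstack([S["scene"]["color"],S["side"]["color"]])])
save(S["scene"],"a_scene");save(S["side"],"a_side");save(S["wrist"],"a_wrist")
E
```

```text
pics
{'clock': 0.0, 'joint_pos': array([ 88.241,  20.591,   0.633,  -0.019, -70.135, -16.506]), 'qvel': array([-0.091, -0.022, -0.126,  0.022, -0.117, -0.014]), 'tau': array([ -0.   , -58.271,  29.306,   6.997,   0.007,  -0.   ]), 'tool_pos': array([0.211, 0.641, 0.226]), 'orientation': array([179.907,  -0.009, -18.271]), 'force': array([0.197, 0.321, 0.464]), 'moment': array([-0.01 , -0.034, -0.019]), 'gripper_force': 0.0, 'opening': 0.08770452139151434}
scene [1.164 0.015 0.849] [-0.589  0.003 -0.808] 1
side [ 0.19  -0.486  0.764] [ 0.45   0.525 -0.723] 2
wrist [0.28  0.618 0.382] [-0.261  0.084 -0.962] 3
scene pad [([200.5, 179.0], 0.83, [0.5, -0.157])]
scene block_mid [([127.8, 222.8], 0.79, [0.621, -0.296]), ([179.6, 222.5], 0.72, [0.619, -0.188]), ([197.7, 287.5], 0.49, [0.768, -0.134])]
scene pocket [([176.6, 220.9], 0.85, [0.61, -0.197])]
scene tray [([345.5, 221.6], 0.88, [0.577, 0.167]), ([380.3, 306.2], 0.69, [0.779, 0.22])]
scene jig [([189.0, 211.8], 0.95, [0.555, -0.184])]
scene rocker [([190.8, 197.8], 0.77, [0.55, -0.173])]
scene spare [([265.9, 180.1], 0.55, [0.46, -0.013])]
scene transformer [([270.9, 299.3], 0.92, [0.766, 0.004])]Traceback (most recent call last):
  File "<stdin>", line 9, in <module>
ValueError: it knows: block_mid, jig, pad, pocket, rocker, spare, transformer, tray
```

```bash
cat > m.py <<'E'
from h import *
np.set_printoptions(precision=4,suppress=True)
S={n:ctrl.snapshot(n) for n in ["scene","side"]}
D={}
Z={"pad":.05,"block_mid":.051,"pocket":.044,"rocker":.046}
for w in ["pad","block_mid","pocket","tray","jig","rocker","spare","transformer"]:
    for n,s in S.items():
        D[n,w]=ctrl.spot_point(s,w)
        if n=="side":print(n,w,[(np.round(d["centre"],1).tolist(),round(d["p"],2),np.round(onz(s,d["centre"],Z.get(w,0)),3).tolist()[:2]) for d in D[n,w]])
    for a in D["scene",w]:
        for b in D["side",w]:
            X,e=tri([(S["scene"],a["centre"]),(S["side"],b["centre"])])
            if max(e)<8: print("  TRI",w,X,e)
for n in S: save(S[n],"a_"+n)
E
python3 m.py
```

```text
side pad [([301.6, 318.0], 0.7, [0.502, -0.164])]
  TRI pad [ 0.4987 -0.1606  0.0537] [5.5, 5.5]
side block_mid [([400.8, 359.6], 0.87, [0.571, -0.325]), ([362.1, 291.5], 0.82, [0.621, -0.194]), ([390.1, 254.7], 0.49, [0.723, -0.17])]
  TRI block_mid [ 0.5909 -0.3146  0.0126] [2.2, 2.2]
  TRI block_mid [ 0.7495 -0.1483  0.0133] [5.2, 5.2]
  TRI block_mid [ 0.6177 -0.1941  0.0549] [1.3, 1.3]
side pocket [([360.0, 291.2], 0.73, [0.622, -0.188])]
side tray [([230.7, 210.7], 0.74, [0.588, 0.166]), ([284.5, 166.5], 0.71, [0.777, 0.204])]
  TRI tray [0.587  0.163  0.0015] [1.4, 1.4]
  TRI tray [ 0.781   0.2135 -0.0064] [3.2, 3.2]
side jig [([326.4, 319.4], 0.93, [0.557, -0.173])]
  TRI jig [ 0.5532 -0.1759  0.0072] [0.2, 0.2]
side rocker [([334.1, 309.2], 0.68, [0.559, -0.186])]
  TRI rocker [ 0.5543 -0.1836  0.0517] [4.9, 4.9]
side spare [([230.8, 293.2], 0.68, [0.458, -0.014])]
side transformer [([342.7, 210.3], 0.65, [0.778, 0.006])]
  TRI transformer [0.7714 0.0059 0.0071] [4.4, 4.4]
```

View pics/a_scene.png

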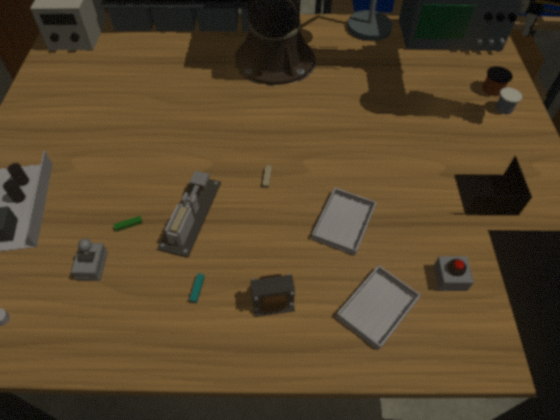

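View pics/a_side.png

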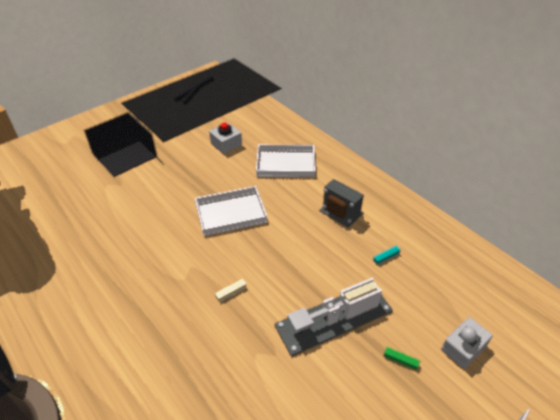

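The scene picture shows the jig around (190,212), with its pad at (200,179) and its pocket at (178,222). The near tray is at (345,221), the far look-alike at (380,306), the spare at (266,177), the transformer at (271,294) and the button at (457,270). The side picture agrees, with the jig at (330,318) and the near tray at (231,211). Next I move above the jig and look with the wrist camera.

Call:
carry_out --deltas '[[[0.73,0.83,0,0,-1],[0.73,0.83,0,0,-1],[0.73,0.83,0,0,-1],[0.73,0.83,0,0,-1],[0.73,0.83,0,0,-1]]]'

```text
clock: 1.95
tool_pos: [0.299, 0.4341, 0.2271]
orientation: [-180.0, 0.0, -18.3]
force: [0.1, 0.9, 0.5]
opening: 0.0534
gripper_force: 0.0
```

Call:
carry_out --deltas '[[[0.73,0.83,0,0,-1],[0.73,0.83,0,0,-1],[0.73,0.83,0,0,-1],[0.73,0.83,0,0,-1],[0.73,0.83,0,0,-1]]]'

```text
clock: 2.45
tool_pos: [0.3854, 0.2312, 0.227]
orientation: [-180.0, -0.0, -18.4]
force: [0.2, -0.6, -0.1]
opening: 0.0135
gripper_force: 0.0
```

Call:
carry_out --deltas '[[[0.73,0.83,0,0,-1],[0.73,0.83,0,0,-1],[0.73,0.83,0,0,-1],[0.73,0.83,0,0,-1],[0.73,0.83,0,0,-1]]]'

```text
clock: 2.95
tool_pos: [0.4723, 0.0278, 0.2268]
orientation: [180.0, -0.0, -18.4]
force: [-0.5, 1.0, -0.3]
opening: 0.0007
gripper_force: 0.0
```

Call:
carry_out --deltas '[[[0.73,0.83,0,0,-1],[0.73,0.83,0,0,-1],[0.73,0.83,0,0,-1],[0.73,0.83,0,0,-1],[0.73,0.83,0,0,-1]]]'

```text
clock: 3.45
tool_pos: [0.5592, -0.1761, 0.2261]
orientation: [180.0, 0.0, -18.4]
force: [0.6, 0.3, 0.4]
opening: 0.0008
gripper_force: 0.0
```

```bash
cat > w.py <<'E'
import sys
from h import *
np.set_printoptions(precision=4,suppress=True)
Z={"pad":.05,"block_mid":.051,"pocket":.044,"rocker":.046}
s=ctrl.snapshot("wrist")
for w in ["pad","block_mid","pocket","rocker","jig"]:
    for d in ctrl.spot_point(s,w):
        print(w,np.round(d["centre"],1),round(d["p"],2),onz(s,d["centre"],Z.get(w,0))[:2])
save(s,sys.argv[1]); import pickle; pickle.dump({k:s[k] for k in s},open(sys.argv[1]+".pkl","wb"))
print(ctrl.get_obs()["tool_pos"])
E
python3 w.py w1
```

```text
pad [280.5 241.1] 0.64 [ 0.5025 -0.1574]
pad [276.6 124.9] 0.29 [ 0.6143 -0.1906]
block_mid [391.8 104.2] 0.9 [ 0.5984 -0.2966]
block_mid [191.3   4.2] 0.88 [ 0.7309 -0.1534]
block_mid [277.5 122.2] 0.76 [ 0.6164 -0.1922]
pocket [282. 119.] 0.81 [ 0.6176 -0.197 ]
rocker [283.1 187.5] 0.58 [ 0.5545 -0.1774]
jig [280.4 179.7] 0.93 [ 0.554  -0.1744]
[ 0.5579 -0.172   0.2266]
```

View pics/w1.png

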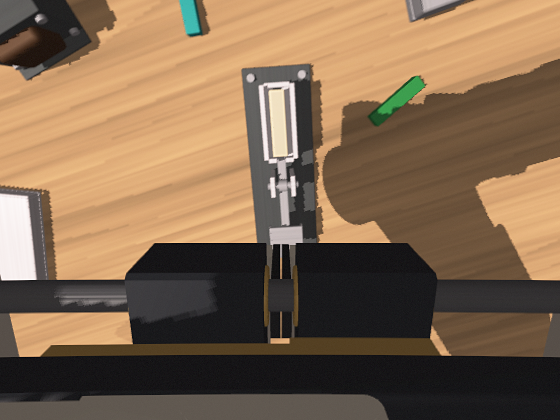

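The wrist picture shows the jig upright in the image. The base's far corners are at (242,68) and (312,64), the cream block is at (279,123), and the pad at (286,235) is half hidden behind the gripper. A second view from further back will show the pad and give a baseline.

Call:
carry_out --deltas '[[[-0.5,0,0,0,-1],[-0.5,0,0,0,-1],[-0.5,0,0,0,-1],[-0.5,0,0,0,-1]]]'

```text
clock: 4.15
tool_pos: [0.4625, -0.1402, 0.2279]
orientation: [-179.9, -0.2, -18.1]
force: [0.3, 0.5, 1.1]
opening: 0.0005
gripper_force: 0.0
```

```bash
python3 w.py w2
python3 - <<'E'
from h import *
import pickle
np.set_printoptions(precision=4,suppress=True)
a,b=[pickle.load(open(f+".pkl","rb")) for f in("w1","w2")]
for p in [(242,68),(312,64)]: print(onz(a,p,.008))
E
```

```text
pad [291.6 143.7] 0.95 [ 0.4971 -0.1623]
pocket [282.5   0. ] 0.6 [ 0.6163 -0.1918]
rocker [289.5  78.4] 0.78 [ 0.5537 -0.1783]
jig [287.9  77.8] 0.75 [ 0.5579 -0.179 ]
[ 0.4636 -0.1412  0.2263]
[ 0.6763 -0.1741  0.008 ]
[ 0.6577 -0.2422  0.008 ]
```

View pics/w2.png

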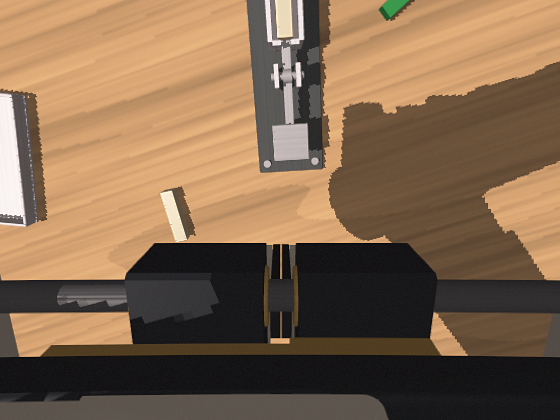

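The second wrist picture shows the whole pad, with corners about (273,126), (307,124), (308,159) and (274,161). The base's near corners are at (262,172) and (323,168).

Run:
```python
from h import *
import pickle
np.set_printoptions(precision=4,suppress=True)
a,b=[pickle.load(open(f+".pkl","rb")) for f in("w1","w2")]
F=[onz(a,p,.008) for p in [(242,68),(312,64)]]
N=[onz(b,p,.008) for p in [(262,172),(323,168)]]
f=sum(F)/2;n=sum(N)/2;d=f-n;print("base",n,f,np.linalg.norm(d),np.degrees(np.arctan2(d[1],d[0])),np.linalg.norm(F[0]-F[1]),np.linalg.norm(N[0]-N[1]))
u=d/np.linalg.norm(d);o=n+.095*u;print("jig origin",o,"pad",o-.06*u,"pocket",o+.0605*u)
P=np.array([onz(b,p,.05) for p in [(273,126),(307,124),(308,159),(274,161)]]);print("pad",P.mean(0),P)
print("pad tri",tri([(a,(280.5,241.1)),(b,(291.6,143.7))]))
for z in(.058,):
  B=np.array([onz(a,p,z) for p in[(269,90),(284,90),(288,156),(272,157)]]);print("block top",B,B.mean(0))
o=ctrl.get_obs();t=o["tool_pos"];print(t,o["orientation"],o["clock"],o["force"])
```

```text
base [ 0.4654 -0.1546  0.008 ] [ 0.667  -0.2082  0.008 ] 0.20859863131248532 -14.879420080425728 0.07054107714330288 0.06716823867057234
jig origin [ 0.5572 -0.179   0.008 ] pad [ 0.4992 -0.1636  0.008 ] pocket [ 0.6157 -0.1945  0.008 ]
pad [ 0.4983 -0.1616  0.05  ] [[ 0.5183 -0.1506  0.05  ]
 [ 0.5101 -0.1816  0.05  ]
 [ 0.4783 -0.173   0.05  ]
 [ 0.4866 -0.1411  0.05  ]]
pad tri (array([ 0.4976, -0.1593,  0.0407]), [3.3, 3.3])
block top [[ 0.6453 -0.1939  0.058 ]
 [ 0.6411 -0.2066  0.058 ]
 [ 0.5844 -0.1919  0.058 ]
 [ 0.5882 -0.1774  0.058 ]] [ 0.6148 -0.1925  0.058 ]
[ 0.4636 -0.1412  0.2263] [179.9871   0.0267 -18.265 ] 4.45 [ 0.1787 -0.0004  0.0152]
```

Call:
carry_out --deltas '[[[0.2,0.045,0.4,-0.009,-1],[0.2,0.045,0.7,-0.009,-1],[0.2,0.045,0.8,-0.009,-1],[0.2,0.045,0.8,-0.009,-1],[0.2,0.045,0.8,-0.009,-1]]]'

```text
clock: 4.95
tool_pos: [0.4963, -0.1628, 0.063]
orientation: [179.9, 0.4, -15.1]
force: [-0.4, 0.8, 1.0]
opening: 0.0004
gripper_force: 0.0
```

Run:
```python
from h import *
s=ctrl.snapshot("wrist");o=ctrl.get_obs();print(o["tool_pos"],o["orientation"],o["force"]);save(s,"x")
t=o["tool_pos"];print(proj(s,t)); 
c=s["color"][:,:,::-1];d=ctrl.spot_point(s,"pad");print([(x["centre"],x["p"],onz(s,x["centre"],.05)) for x in d])
q=ctrl.snapshot("side");p=proj(q,t).astype(int);print(p);r=cv2.resize(q["color"][p[1]-60:p[1]+40,p[0]-60:p[0]+100,::-1],None,fx=4,fy=4)
cv2.imwrite("pics/c1.png",np.vstack([r[:300],c[0:300,0:560].copy() if 0 else cv2.resize(c[100:300,100:460],(640,300))]))
```

```text
[ 0.49771211 -0.16270848  0.06514709] [179.92150131   0.2035742  -15.04785006] [0.95214458 0.20232635 0.75151566]
[280.09431661 260.03709596]
[([276.5, 244.1], 0.78, array([ 0.50017251, -0.16142713,  0.05      ]))]
[299 314]
```

View pics/c1.png

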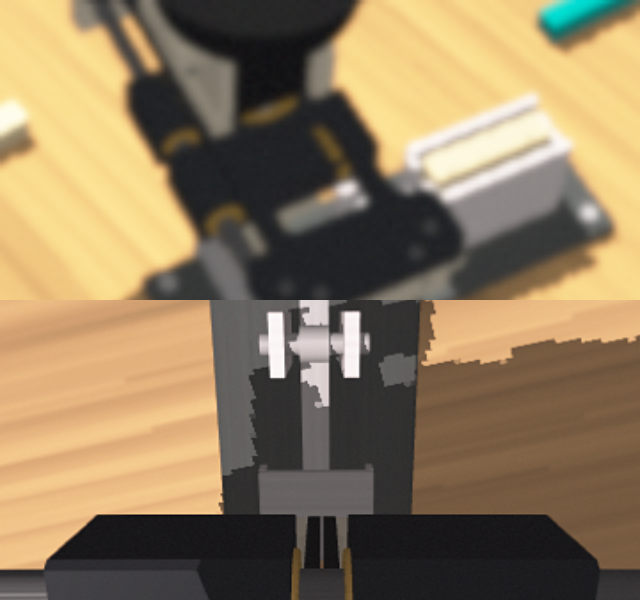

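The crop shows the closed fingers centred over the pad to within about 1.5 mm. The pad edge lies at columns 260–373 and the fingers at about 321. Now I press.

Call:
carry_out --deltas '[[[0,0,0.05,0,-1],[0,0,0.07,0,-1],[0,0,0.08,0,-1],[0,0,0.09,0,-1],[0,0,0.1,0,-1]]]'

```text
clock: 5.6
tool_pos: [0.4982, -0.1623, 0.0468]
orientation: [-180.0, -0.0, -15.0]
force: [-0.8, 0.9, 4.9]
opening: 0.0004
gripper_force: 1.6
```

Call:
carry_out --deltas '[[[0,0,0.005,0,-1],[0,0,0.01,0,-1],[0,0,0.015,0,-1]]]'

```text
clock: 5.9
tool_pos: [0.4983, -0.1624, 0.0436]
orientation: [-180.0, -0.0, -15.0]
force: [-1.1, 0.4, 2.9]
opening: 0.0005
gripper_force: 1.2
```

Call:
carry_out --deltas '[[[0,0,0.005,0,-1],[0,0,0.01,0,-1]]]'

```text
clock: 6.1
tool_pos: [0.4984, -0.1624, 0.0416]
orientation: [-180.0, -0.0, -15.0]
force: [0.2, -0.0, 2.0]
opening: 0.0005
gripper_force: 1.2
```

Call:
carry_out --deltas '[[[0,0,0.004,0,-1],[0,0,0.004,0,-1]]]'

```text
clock: 6.3
tool_pos: [0.4984, -0.1624, 0.0407]
orientation: [-180.0, -0.0, -15.0]
force: [0.8, 0.3, 1.3]
opening: 0.0005
gripper_force: 0.5
```

Call:
carry_out --deltas '[[[0,0,0.004,0,-1],[0,0,0.004,0,-1]]]'

```text
clock: 6.5
tool_pos: [0.4984, -0.1624, 0.04]
orientation: [-180.0, -0.0, -15.0]
force: [-0.3, -0.3, 1.5]
opening: 0.0007
gripper_force: 0.5
```

Call:
carry_out --deltas '[[[0,0,0.004,0,-1],[0,0,0.004,0,-1]]]'

```text
clock: 6.7
tool_pos: [0.4985, -0.1624, 0.0392]
orientation: [-180.0, -0.0, -15.0]
force: [-0.2, -0.1, 1.3]
opening: 0.0004
gripper_force: 0.6
```

Call:
carry_out --deltas '[[[0,0,0.004,0,-1],[0,0,0.004,0,-1]]]'

```text
clock: 6.9
tool_pos: [0.4984, -0.1624, 0.0384]
orientation: [-180.0, -0.0, -15.0]
force: [0.6, 0.5, 1.8]
opening: 0.0005
gripper_force: 0.7
```

Call:
carry_out --deltas '[[[0,0,0.004,0,-1],[0,0,0.004,0,-1]]]'

```text
clock: 7.1
tool_pos: [0.4983, -0.1624, 0.0375]
orientation: [-180.0, -0.0, -15.0]
force: [-0.0, 0.6, 0.9]
opening: 0.0003
gripper_force: 0.7
```

Call:
carry_out --deltas '[[[0,0,0.004,0,-1],[0,0,0.004,0,-1]]]'

```text
clock: 7.3
tool_pos: [0.4982, -0.1624, 0.0366]
orientation: [180.0, 0.0, -15.0]
force: [0.7, -0.3, 1.3]
opening: 0.0005
gripper_force: 0.6
```

Call:
carry_out --deltas '[[[0,0,0.004,0,-1],[0,0,0.004,0,-1]]]'

```text
clock: 7.5
tool_pos: [0.4981, -0.1623, 0.0358]
orientation: [180.0, 0.0, -15.0]
force: [1.1, 0.3, 1.6]
opening: -0.0
gripper_force: 0.6
```

Call:
carry_out --deltas '[[[0,0,0.004,0,-1],[0,0,0.004,0,-1]]]'

```text
clock: 7.7
tool_pos: [0.4981, -0.1624, 0.035]
orientation: [180.0, 0.0, -15.0]
force: [1.4, -0.4, 1.8]
opening: 0.0006
gripper_force: 0.6
```

Call:
carry_out --deltas '[[[0,0,0.004,0,-1],[0,0,0.004,0,-1]]]'

```text
clock: 7.9
tool_pos: [0.4983, -0.1624, 0.0343]
orientation: [180.0, -0.0, -15.0]
force: [0.7, -0.3, 2.3]
opening: 0.0002
gripper_force: 1.0
```

Call:
carry_out --deltas '[[[0,0,0.004,0,-1],[0,0,0.004,0,-1]]]'

```text
clock: 8.1
tool_pos: [0.4984, -0.1624, 0.0339]
orientation: [180.0, -0.0, -15.0]
force: [0.4, 0.5, 6.1]
opening: 0.0005
gripper_force: 3.1
```

Call:
carry_out --deltas '[[[0,0,0.002,0,-1],[0,0,0.002,0,-1]]]'

```text
clock: 8.3
tool_pos: [0.4985, -0.1624, 0.0337]
orientation: [180.0, -0.0, -15.0]
force: [-0.2, 0.7, 8.0]
opening: 0.0001
gripper_force: 4.3
```

Call:
carry_out --deltas '[[[0,0,0.002,0,-1],[0,0,0.002,0,-1]]]'

```text
clock: 8.5
tool_pos: [0.4986, -0.1625, 0.0336]
orientation: [180.0, -0.0, -15.0]
force: [-1.9, 1.7, 10.8]
opening: -0.0
gripper_force: 5.5
```

Landed, at about 10 N. I hold here for over a second.

Call:
carry_out --deltas '[[[0,0,0,0,-1],[0,0,0,0,-1],[0,0,0,0,-1],[0,0,0,0,-1],[0,0,0,0,-1]]]'

```text
clock: 9.0
tool_pos: [0.4985, -0.1625, 0.0336]
orientation: [180.0, -0.0, -15.0]
force: [-1.4, 1.6, 10.7]
opening: 0.0003
gripper_force: 5.4
```

Call:
carry_out --deltas '[[[0,0,0,0,-1],[0,0,0,0,-1],[0,0,0,0,-1],[0,0,0,0,-1],[0,0,0,0,-1]]]'

```text
clock: 9.5
tool_pos: [0.4986, -0.1625, 0.0336]
orientation: [180.0, -0.1, -15.0]
force: [-0.2, 1.4, 11.7]
opening: 0.0006
gripper_force: 5.4
```

Call:
carry_out --deltas '[[[0,0,0,0,-1],[0,0,0,0,-1],[0,0,0,0,-1],[0,0,0,0,-1],[0,0,0,0,-1]]]'

```text
clock: 10.0
tool_pos: [0.4985, -0.1624, 0.0336]
orientation: [180.0, -0.0, -15.0]
force: [-1.8, 0.2, 11.2]
opening: 0.0002
gripper_force: 5.4
```

Call:
carry_out --deltas '[[[0,0,-0.2,0,-1],[0,0,-0.45,0,-1],[0.2,0,-0.7,0,-0.2],[0.4,0,-0.7,0,-0.2],[0.4,0,-0.7,0,-0.2]]]'

```text
clock: 10.5
tool_pos: [0.5806, -0.1842, 0.1745]
orientation: [-180.0, -0.3, -15.0]
force: [-1.8, 0.0, -1.8]
opening: 0.0189
gripper_force: 0.0
```

```bash
python3 w.py w3
python3 - <<'E'
from h import *
import pickle
s=pickle.load(open("w3.pkl","rb"));q=ctrl.snapshot("side");c=ctrl.snapshot("scene")
for v,n in((q,"side"),(c,"scene")):
    for w in("block_mid","pad"): print(n,w,[(np.round(d["centre"],1),round(d["p"],2)) for d in ctrl.spot_point(v,w)])
X=np.array([.615,-.193,.051]);p=proj(q,X).astype(int);r=proj(s,X).astype(int);print(p,r)
pickle.dump(dict(q),open("q3.pkl","wb"))
A=cv2.resize(q["color"][p[1]-35:p[1]+25,p[0]-40:p[0]+40],(800,600))[::1,::1]
y=max(r[1]-45,0)
B=cv2.resize(s["color"][y:y+90,r[0]-60:r[0]+60],(800,600))
print("orig",p-[40,35],(r[0]-60,y))
cv2.imwrite("pics/c3.png",np.vstack([cv2.resize(A,(400,300)),cv2.resize(B,(400,300))])[:,:,::-1])
E
```

```text
pad [278.8 156.3] 0.71 [ 0.615  -0.1917]
pad [278.5 277.2] 0.69 [ 0.5105 -0.1634]
block_mid [275.9 155.4] 0.87 [ 0.6164 -0.1897]
block_mid [186.3   9.2] 0.86 [ 0.734  -0.1547]
pocket [276.8 155.9] 0.9 [ 0.615 -0.19 ]
rocker [279.1 224.9] 0.84 [ 0.5568 -0.1764]
jig [280.7 224.9] 0.73 [ 0.5414 -0.1737]
jig [284.1 210.7] 0.55 [ 0.555  -0.1809]
[ 0.5742 -0.1829  0.172 ]
side block_mid [(array([364.2, 288.6]), 0.79), (array([400.3, 358.5]), 0.64)]
side pad [(array([301. , 322.8]), 0.63)]
scene block_mid [(array([195.8, 287.5]), 0.71), (array([177.6, 218.2]), 0.48)]
scene pad [(array([200.8, 181.7]), 0.52)]
[359 292] [280 155]
orig [319 257] (np.int64(220), np.int64(110))
```

View pics/c3.png

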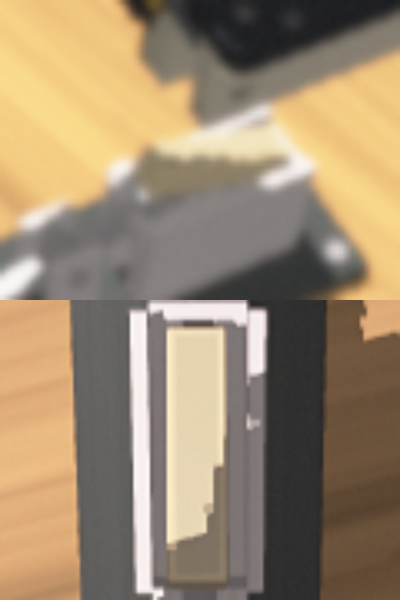

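The crops show the block tipped. In the wrist crop its near end is at about full-image (270–288, 195) and its far end at row 118. The side crop shows the near end standing out above the walls at about (348,288).

Run:
```python
from h import *
import pickle
from scipy.spatial.transform import Rotation as Ro
np.set_printoptions(precision=4,suppress=True)
s=pickle.load(open("w3.pkl","rb"));q=pickle.load(open("q3.pkl","rb"))
o=ctrl.get_obs();t=o["tool_pos"];R=Ro.from_euler("xyz",o["orientation"],degrees=True).as_matrix();print(t,o["orientation"])
u=np.array([np.cos(np.radians(-15)),np.sin(np.radians(-15)),0])
for z in(.066,.070,.074,.078):
    P=[onz(s,p,z) for p in((270.1,195),(288.4,195))];m=(P[0]+P[1])/2
    print(z,"near mid",m,"width",np.linalg.norm(P[0]-P[1]),"tool coords",R.T@(m-t), "side px",proj(q,P[0]),proj(q,P[1]))
f=[onz(s,p,.057) for p in((270.1,118),(287.5,118))];m=sum(f)/2;print("far",m,np.linalg.norm(f[0]-f[1]),R.T@(m-t))
# walls: inner near wall / outer side walls at z .057
for c in((220+131/3.333,110+280/3.333),(220+266/3.333,110+280/3.333),(220+131/3.333,110+15/3.333),(220+267/3.333,110+15/3.333)): x=onz(s,c,.057);print("wall",x,R.T@(x-t))
print("col of tool axis",[proj(s,t+R@np.array([0,0,d])) for d in(0,.05,.1)])
```

```text
[ 0.5753 -0.183   0.1729] [-179.9985   -0.0096  -15.0172]
0.066 near mid [ 0.5874 -0.1848  0.066 ] width 0.014470052233222848 tool coords [ 0.0121 -0.0014  0.1069] side px [344.0936 290.3863] [348.3089 296.6085]
0.07 near mid [ 0.5883 -0.185   0.07  ] width 0.014252065135168333 tool coords [ 0.013  -0.0014  0.1029] side px [344.823 288.904] [348.9954 295.0358]
0.074 near mid [ 0.5893 -0.1853  0.074 ] width 0.014034078037113786 tool coords [ 0.014  -0.0014  0.0989] side px [345.5571 287.4122] [349.686  293.4534]
0.078 near mid [ 0.5902 -0.1856  0.078 ] width 0.01381609093905927 tool coords [ 0.015  -0.0014  0.0949] side px [346.2959 285.9108] [350.3808 291.8611]
far [ 0.6442 -0.1996  0.057 ] 0.013374177116884782 [ 0.0707 -0.0018  0.1159]
wall [ 0.5903 -0.1686  0.057 ] [ 0.0107 -0.0178  0.1159]
wall [ 0.5817 -0.2006  0.057 ] [0.0107 0.0153 0.1159]
wall [ 0.6505 -0.1858  0.057 ] [ 0.0733 -0.0168  0.1159]
wall [ 0.6424 -0.216   0.057 ] [0.0734 0.0145 0.1159]
col of tool axis [array([281.3772, 269.0934]), array([281.1784, 234.4066]), array([281.0509, 212.1263])]
```

Call:
carry_out --deltas '[[[0.095,-0.0065,0.25,0,-0.2],[0.095,-0.0065,0.4,0,-0.2],[0.095,-0.0065,0.46,0,-0.2],[0.095,-0.0065,0.46,0,-0.2],[0.095,-0.0065,0.46,0,-0.2]]]'

```text
clock: 11.6
tool_pos: [0.595, -0.1869, 0.0822]
orientation: [180.0, -0.1, -15.0]
force: [0.3, -0.7, 1.1]
opening: 0.0349
gripper_force: 0.0
```

Run:
```python
from h import *
s=ctrl.snapshot("wrist");o=ctrl.get_obs();print(o["tool_pos"],o["orientation"],o["force"],o["opening"]);save(s,"c4f")
cv2.imwrite("pics/c4.png",cv2.resize(s["color"][110:290,180:400,::-1],None,fx=3,fy=3,interpolation=cv2.INTER_CUBIC))
```

```text
[ 0.59534009 -0.18692104  0.08273937] [-1.79990909e+02 -1.54634591e-01 -1.49955995e+01] [-0.37847838 -0.92672534  0.13114257] 0.03491706578456842
```

View pics/c4.png

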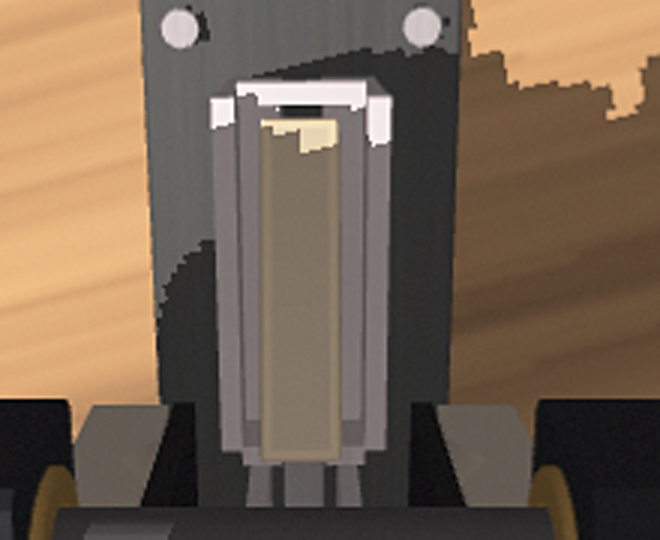

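The crop shows the fingers straddling the block. The inner fingertips are at columns 197 and 410 (middle 303), and the block's near end at columns 262–341, row 460, so it is laterally centred. I check the position along the block.

Run:
```python
from h import *
from scipy.spatial.transform import Rotation as Ro
np.set_printoptions(precision=4,suppress=True)
s=ctrl.snapshot("wrist");o=ctrl.get_obs();t=o["tool_pos"];R=Ro.from_euler("xyz",o["orientation"],degrees=True).as_matrix();print(t)
px=lambda c,r:(180+c/3,110+r/3)
for z in(.07,.074,.078): print(z,R.T@(onz(s,px(301,460),z)-t))
print("far",R.T@(onz(s,px(300,120),.0575)-t))
print("wall near outer",R.T@(onz(s,px(303,465),.057)-t),"left/right outer",R.T@(onz(s,px(222,450),.057)-t),R.T@(onz(s,px(386,450),.057)-t))
print("tip line col", (proj(s,t)-[180,110])*3)
```

```text
[ 0.5954 -0.1869  0.0829]
0.07 [-0.0076 -0.0002  0.0129]
0.074 [-0.0057 -0.0002  0.0089]
0.078 [-0.0038 -0.0002  0.0049]
far [ 0.0511 -0.0005  0.0255]
wall near outer [-0.0147  0.0002  0.0258] left/right outer [-0.0116 -0.0153  0.0259] [-0.0116  0.0161  0.0258]
tip line col [302.3263 451.6844]
```

Call:
carry_out --deltas '[[[0,0,0.05,0,-0.2],[0,0,0.09,0,-0.2],[0,0,0.116,0,-0.2],[0,0,0.116,0,-0.2],[0,0,0.116,0,-0.2]]]'

```text
clock: 12.2
tool_pos: [0.5941, -0.1868, 0.0573]
orientation: [180.0, 0.0, -15.0]
force: [-0.0, 0.2, 0.1]
opening: 0.0348
gripper_force: 0.0
```

Call:
carry_out --deltas '[[[0,0,0,0,-0.2],[0,0,0,0,-0.2]]]'

```text
clock: 12.4
tool_pos: [0.5944, -0.1868, 0.0578]
orientation: [-180.0, -0.0, -15.0]
force: [0.1, -0.2, -0.6]
opening: 0.0348
gripper_force: 0.0
```

Call:
carry_out --deltas '[[[0,0,-0.009,0,-0.2],[0,0,-0.009,0,-0.2],[0,0,-0.009,0,-0.2]]]'

```text
clock: 12.7
tool_pos: [0.5943, -0.1868, 0.0596]
orientation: [-180.0, -0.0, -15.0]
force: [0.0, 0.7, 0.2]
opening: 0.035
gripper_force: 0.0
```

Tips are at 59.6 mm. Close the fingers.

Call:
carry_out --deltas '[[[0,0,0,0,-1],[0,0,0,0,-1],[0,0,0,0,-1],[0,0,0,0,-1],[0,0,0,0,-1]]]'

```text
clock: 13.2
tool_pos: [0.5942, -0.1868, 0.0593]
orientation: [180.0, 0.0, -15.0]
force: [0.4, -0.7, -0.3]
opening: 0.0135
gripper_force: 30.0
```

Call:
carry_out --deltas '[[[0,0,-0.025,0,-1],[0,0,-0.05,0,-1],[0,0,-0.075,0,-1],[0,0,-0.1,0,-1],[0,0,-0.125,0,-1]]]'

```text
clock: 13.7
tool_pos: [0.5943, -0.1868, 0.085]
orientation: [-180.0, -0.0, -15.0]
force: [-0.1, 0.8, -1.1]
opening: 0.0136
gripper_force: 30.0
```

Call:
carry_out --deltas '[[[0,0,-0.2,0,-1],[0,0,-0.4,0,-1],[-0.15,-0.2,-0.4,0,-1],[-0.2,-0.4,-0.4,0,-1],[-0.25,-0.6,-0.4,0,-1]]]'

```text
clock: 14.2
tool_pos: [0.5766, -0.0569, 0.1655]
orientation: [-180.0, -0.1, -15.1]
force: [0.7, 0.5, -0.5]
opening: 0.0139
gripper_force: 30.0
```

Call:
carry_out --deltas '[[[-0.1,-0.2,0,0,-1],[-0.2,-0.4,0,0,-1],[-0.3,-0.6,0,0,-1],[-0.34,-0.8,0,0,-1],[-0.34,-0.9,0,0,-1]]]'

```text
clock: 14.7
tool_pos: [0.5578, 0.1366, 0.1652]
orientation: [-179.9, -0.1, -14.9]
force: [0.3, 0.1, 0.7]
opening: 0.0137
gripper_force: 30.0
```

Run:
```python
from h import *
np.set_printoptions(precision=4,suppress=True)
s=ctrl.snapshot("wrist");q=ctrl.snapshot("side");c=ctrl.snapshot("scene");o=ctrl.get_obs();t=o["tool_pos"];print(t,o["orientation"],o["force"],o["opening"])
for v in(s,q,c):
    for d in ctrl.silhouettes(v,"tray"):
        m=d["mask"].astype(np.uint8);r=cv2.minAreaRect(cv2.findNonZero(m));b=cv2.boxPoints(r)
        P=np.array([onz(v,p,.02) for p in b])[:,:2];print(round(d["p"],2),P.tolist(),P.mean(0),[np.degrees(np.arctan2(*(P[i+1]-P[i])[::-1])) for i in range(2)])
    print([(x["centre"],x["p"]) for x in ctrl.spot_point(v,"tray")])
p=proj(q,t).astype(int)
A=cv2.resize(q["color"][p[1]-60:p[1]+80,p[0]-90:p[0]+90],(640,498));B=s["color"]
cv2.imwrite("pics/c5.png",np.vstack([cv2.resize(A,(400,300)),cv2.resize(B,(400,300))])[:,:,::-1]);save(s,"w5")
```

```text
[0.5582 0.1346 0.1644] [179.9926   0.0041 -14.9153] [ 0.0356 -0.3787  0.3352] 0.01415383466181911
0.78 [[0.5438530605060349, 0.24378497626511], [0.6658322696979138, 0.1779133868109292], [0.6265947534636044, 0.088134163177272], [0.4970476750002265, 0.14314693833980438]] [0.5833 0.1632] [np.float64(-28.370070559595202), np.float64(-113.6074688468621)]
0.58 [[0.7508010160205864, 0.2802050735756818], [0.7274187891104761, 0.18628082123969014], [0.6917753410071033, 0.19974340655163725], [0.7164348511275559, 0.29753180103550325]] [0.7216 0.2409] [np.float64(-103.97948387474223), np.float64(159.3083718223999)]
[([245.9, 168.9], 0.93)]
0.9 [[0.5379909810472565, 0.2359479500570833], [0.6780696257426059, 0.173602082228057], [0.6156734083844657, 0.06926263474637245], [0.4874123777199625, 0.12961458539192722]] [0.5798 0.1521] [np.float64(-23.9927754233969), np.float64(-120.87992029024875)]
0.6 [[0.7623830688614059, 0.2932477402333071], [0.8708433700246861, 0.2015294875794656], [0.7891350499883187, 0.11313885551025687], [0.6882350986713585, 0.19853941564172323]] [0.7776 0.2016] [np.float64(-40.21916098026321), np.float64(-132.75030066811306)]
[([233.8, 209.0], 0.7)]
0.89 [[0.8087728261590797, 0.1264773792575987], [0.6884884160361604, 0.22302279136342854], [0.7642430601027679, 0.2990937239973664], [0.8742155673074705, 0.20104825876358925]] [0.7839 0.2124] [np.float64(141.2479817010447), np.float64(45.119360480588526)]
0.81 [[0.6349467130637417, 0.08371082532068004], [0.48522316168869517, 0.13894959052897213], [0.5361800848912076, 0.2378013613135413], [0.6781293701680049, 0.1759254915295312]] [0.5836 0.1591] [np.float64(159.74904645566622), np.float64(62.72942797397321)]
[([376.0, 309.4], 0.66), ([343.3, 222.7], 0.58)]
```

View pics/c5.png

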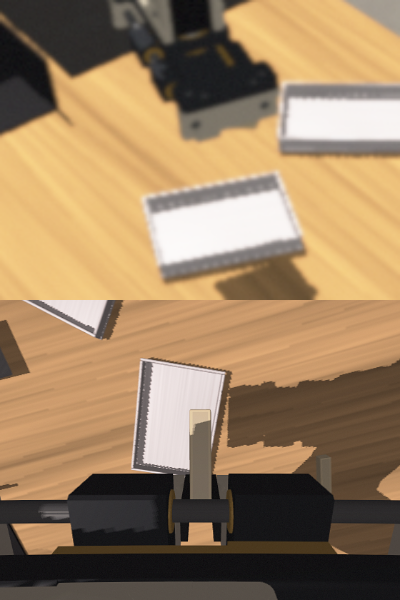

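The crop shows the block held between the fingers at wrist position (200,455), far end ahead and lower. The right tray lies under it with its centre near (182,415). Now I centre over the tray, align and start down.

Call:
carry_out --deltas '[[[-0.018,-0.185,0,0.025,-1],[-0.018,-0.185,0.1,0.025,-1],[-0.018,-0.185,0.3,0.025,-1],[-0.018,-0.185,0.5,0.025,-1],[-0.018,-0.185,0.6,0.025,-1]]]'

```text
clock: 15.65
tool_pos: [0.5625, 0.1686, 0.0412]
orientation: [179.8, 0.1, -24.1]
force: [-0.8, -0.9, -1.4]
opening: 0.0135
gripper_force: 30.0
```

Run:
```python
from h import *
s=ctrl.snapshot("wrist");o=ctrl.get_obs();print(o["tool_pos"],o["orientation"],o["force"],o["opening"])
cv2.imwrite("pics/c6.png",s["color"][:,:,::-1])
```

```text
[0.56136685 0.16792894 0.03897953] [179.67270091   0.25450702 -24.14019746] [-1.88652751 -0.41029248 -3.07241257] 0.01349419585532757
```

View pics/c6.png

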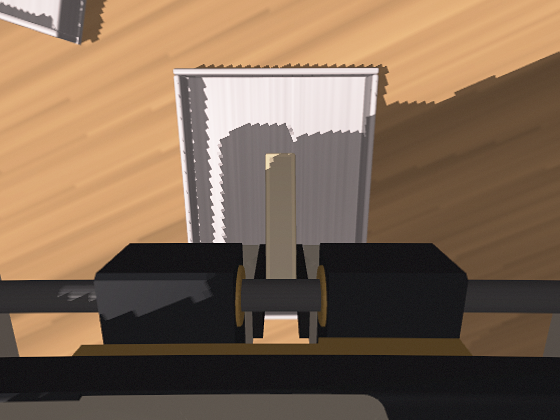

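Block and tray are aligned: tray columns 185–370 and block 265–296, well inside the walls. I lower gently.

Call:
carry_out --deltas '[[[0,0,0.02,0,-1],[0,0,0.04,0,-1],[0,0,0.06,0,-1],[0,0,0.08,0,-1],[0,0,0.08,0,-1]]]'

```text
clock: 16.2
tool_pos: [0.5641, 0.1702, 0.0285]
orientation: [-180.0, -0.0, -24.0]
force: [0.3, -0.3, -0.4]
opening: 0.0136
gripper_force: 30.0
```

Call:
carry_out --deltas '[[[0,0,0.01,0,-1],[0,0,0.02,0,-1],[0,0,0.03,0,-1],[0,0,0.04,0,-1],[0,0,0.045,0,-1]]]'

```text
clock: 16.7
tool_pos: [0.564, 0.1702, 0.0191]
orientation: [180.0, 0.0, -24.0]
force: [0.4, 0.3, -0.6]
opening: 0.0134
gripper_force: 30.0
```

Call:
carry_out --deltas '[[[0,0,0.004,0,-1],[0,0,0.008,0,-1],[0,0,0.012,0,-1],[0,0,0.016,0,-1],[0,0,0.02,0,-1]]]'

```text
clock: 17.2
tool_pos: [0.5639, 0.1706, 0.0161]
orientation: [-180.0, 0.0, -24.0]
force: [-5.4, 2.2, 8.6]
opening: 0.0136
gripper_force: 30.0
```

Call:
carry_out --deltas '[[[-0.001,0,0.004,0,-1],[-0.002,0,0.007,0,-1],[-0.003,0,0.01,0,-1],[-0.003,0,0.01,0,-1]]]'

```text
clock: 17.6
tool_pos: [0.5634, 0.1709, 0.0141]
orientation: [-180.0, -0.0, -24.0]
force: [-5.7, 2.5, 8.4]
opening: 0.0137
gripper_force: 30.0
```

Call:
carry_out --deltas '[[[-0.001,0,0.004,0,-1],[-0.002,0,0.008,0,-1],[-0.003,0,0.012,0,-1],[-0.003,0,0.016,0,-1],[-0.003,0,0.016,0,-1]]]'

```text
clock: 18.1
tool_pos: [0.5629, 0.1712, 0.0108]
orientation: [-180.0, -0.0, -24.0]
force: [-5.7, 2.0, 7.5]
opening: 0.0135
gripper_force: 30.0
```

Call:
carry_out --deltas '[[[-0.001,0,0.004,0,-1],[-0.002,0,0.008,0,-1],[-0.003,0,0.012,0,-1],[-0.003,0,0.012,0,-1]]]'

```text
clock: 18.5
tool_pos: [0.5624, 0.1714, 0.0084]
orientation: [-180.0, -0.0, -24.0]
force: [-3.6, 2.3, 6.5]
opening: 0.0139
gripper_force: 30.0
```

Call:
carry_out --deltas '[[[0,0,0.003,0,-1],[0,0,0.006,0,-1],[0,0,0.006,0,-1]]]'

```text
clock: 18.8
tool_pos: [0.5625, 0.1714, 0.0072]
orientation: [-180.0, -0.0, -24.0]
force: [-4.1, 2.2, 7.2]
opening: 0.0137
gripper_force: 30.0
```

Run:
```python
from h import *
s=ctrl.snapshot("wrist");o=ctrl.get_obs();print(o["tool_pos"],o["orientation"],o["force"],o["opening"])
q=ctrl.snapshot("side");p=proj(q,o["tool_pos"]).astype(int)
cv2.imwrite("pics/c7.png",np.vstack([cv2.resize(q["color"][p[1]-40:p[1]+35,p[0]-50:p[0]+50],(400,300)),cv2.resize(s["color"][60:270,140:420],(400,300))])[:,:,::-1])
```

```text
[0.56246133 0.17135454 0.00723245] [-1.79964027e+02 -1.25704178e-02 -2.40081193e+01] [-4.48266452  2.48685871  7.30009005] 0.013619008845095327
```

View pics/c7.png

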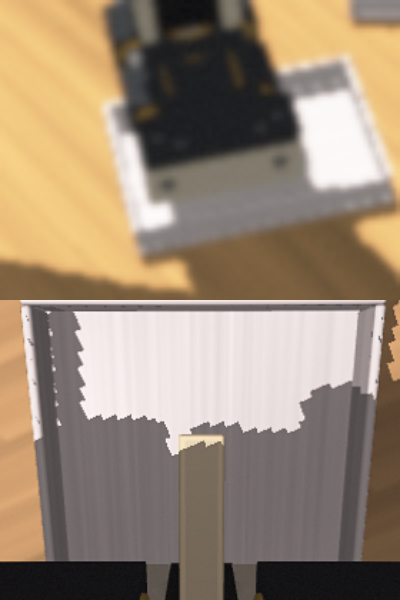

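The crop shows the block's far end on the tray floor and nearly flat, clear of the walls. I take the last millimetres until the near end lands.

Call:
carry_out --deltas '[[[0,0,0.003,0,-1],[0,0,0.006,0,-1],[0,0,0.006,0,-1]]]'

```text
clock: 19.2
tool_pos: [0.5625, 0.1714, 0.006]
orientation: [-180.0, -0.0, -24.0]
force: [-5.0, 1.9, 6.9]
opening: 0.0134
gripper_force: 30.0
```

Call:
carry_out --deltas '[[[0,0,0.002,0,-1],[0,0,0.005,0,-1],[0,0,0.005,0,-1]]]'

```text
clock: 19.5
tool_pos: [0.5625, 0.1714, 0.005]
orientation: [-180.0, -0.0, -24.0]
force: [-4.5, 1.9, 5.9]
opening: 0.0138
gripper_force: 30.0
```

Call:
carry_out --deltas '[[[0,0,0.003,0,-1],[0,0,0.003,0,-1]]]'

```text
clock: 19.7
tool_pos: [0.5625, 0.1714, 0.0044]
orientation: [-180.0, -0.0, -24.0]
force: [-4.4, 2.1, 6.0]
opening: 0.0135
gripper_force: 30.0
```

Call:
carry_out --deltas '[[[0,0,0,0,-0.6],[0,0,0,0,-0.5],[0,0,0,0,-0.35],[0,0,0,0,-0.3],[0,0,0,0,-0.3]]]'

```text
clock: 20.2
tool_pos: [0.5625, 0.1709, 0.0037]
orientation: [180.0, 0.0, -24.0]
force: [-0.0, -0.5, 0.2]
opening: 0.0302
gripper_force: 0.0
```

Call:
carry_out --deltas '[[[0,0,-0.03,0,-0.3],[0,0,-0.1,0,-0.3],[0,0,-0.25,0,-0.3],[0,0,-0.5,0,-0.3],[0,0,-0.6,0,-0.3]]]'

```text
clock: 20.7
tool_pos: [0.5644, 0.1718, 0.1287]
orientation: [-179.8, -0.2, -24.0]
force: [-0.1, 0.2, 1.3]
opening: 0.0307
gripper_force: 0.0
```

Call:
carry_out --deltas '[[[-0.2,0,-0.2,0,-0.3],[-0.3,0,-0.2,0,-0.3],[-0.3,0,-0.2,0,-0.3],[-0.3,0,-0.2,0,-0.3],[-0.3,0,-0.2,0,-0.3]]]'

```text
clock: 21.2
tool_pos: [0.5078, 0.1952, 0.1636]
orientation: [180.0, 0.0, -24.0]
force: [0.2, 0.9, -0.6]
opening: 0.0305
gripper_force: 0.0
```

Run:
```python
from h import *
s=ctrl.snapshot("wrist");o=ctrl.get_obs();print(o["tool_pos"],o["force"],o["opening"],o["clock"])
q=ctrl.snapshot("scene")
cv2.imwrite("pics/c8.png",np.vstack([cv2.resize(q["color"][140:350,110:480],(560,318)),cv2.resize(s["color"][0:260],(560,260))])[:,:,::-1])
```

```text
[0.50791917 0.19507226 0.16334327] [-0.38244668  0.61767739  0.26058221] 0.03042830284684213 21.25
```

View pics/c8.png

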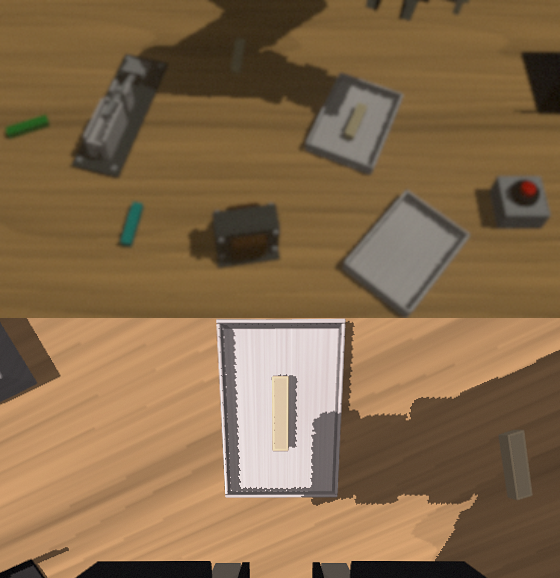

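The block lies flat in the middle of the right tray, at wrist position (280,413) in the crop. The spare, transformer and button are where they were, and the arm is clear.

```bash
python3 -c "
from plant import ctrl
print(ctrl.close_job())"
```

```text
the job is handed in; nothing more can be done
None
```

The job is done and handed in: I held the rocker on its stop at about 11 N for 1.5 s, then grasped the block by its raised end and laid it flat in the tray nearest the robot's base. The spare, transformer and button look undisturbed in the last picture (about 21 s used).

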